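# Load the swing tray of the infrared dryer

## Task

Load the drying lamp: lift the swing tray straight up off its two forks without letting it swing, stand it on the white plaster bat, stand all the small clay vases upright in it, spread evenly to both sides of the handle so that it hangs level, and then hang it back in both forks. After that draw the carriage along its rail to the next station, under the lamp, until it clicks in, and turn the dial on the controller to the fifth small mark after the thick off mark. Leave the carriage standing in its click stop, the tray hanging still, and the clay ring and the glass jar right of the bat where they are.

Things in the scene. Friction and masses are not known exactly. Their poses are not given: they have to be found in the camera images.
- tray_grip (a point): Centre of the swing tray's wooden grip, the place to hold it: a bar 44 mm long (tray y), 14 mm thick (tray x: squeeze it across this), 24 mm tall, on a thin stem (10 mm dia.) in the middle of the tray; 96 mm above the tray's underside, 13 mm above its pins. Axes as tray. Room for four vases, two each side of the stem, at about tray x = -/+29, y = -/+55 mm.
- tray: Loose steel swing tray, 0.45 kg. Origin: centre of its underside; z up, x along its pins (half a turn makes no difference). 118 (x) by 170 mm (y), floor 3 mm thick, walls 16 mm high, inside 112 by 164 mm. In the middle of each long side an ear 30 mm wide, 95 mm high carries a trunnion pin. A vase too many on one side (y) tilts the hanging tray about 0.1 rad.
- tray_pins (a point): Midpoint between the tray's two trunnion pins, 83 mm above its underside. They lie along tray x: a boss 16 mm dia. ends 65 mm from the middle, then the bare pin, 8 mm dia., to 79.5 mm, then an end collar 14 mm dia. to 83.5 mm; the bare pins hang in the forks.
- fork_seats (a point): Midpoint between the carriage's two forks at the height of the pin axis when the tray hangs (tray_pins then coincides within a few mm). Axes as dryer. Forks: 8 mm thick uprights at x = -/+72 mm, 34 mm wide, notches open upwards, 10 mm wide, flared at the top, ending 24 mm above this point. 3 mm play along x. To carry the tray sideways over a fork raise it 115 mm first.
- post_grip (a point): Black round post on the carriage's drawbar, 16 mm dia., for drawing the carriage along; this point is on its axis, 22 mm below its top, 155 mm from the middle of the carriage on the side away from the lamp. The flat drawbar lies 48 mm below this point. It lies 49 mm lower than fork_seats.
- dryer: The dryer: a fixed grey base with the rail along its own y axis, z up, origin at bench height on the rail's centre line; base plate x = -/+65, y = -370 to 230 mm, 12 mm high, with end blocks 27 mm high. The round infrared lamp (118 mm dia.) hangs over the rail at y = -120 mm, its underside 240 mm above the bench; the column behind it is at x = 125 mm.
- carriage (a joint): Position of the carriage along the rail, m: 0 at the loading station (start; fork_seats at dryer y = +100 mm), growing towards dryer -y. Spring click stops at 0, at 0.22 (under the lamp) and at 0.34 (cooling, end of the rail). About 7 N takes it out of or into a click stop, 1 to 2 N between them.
- bat_top (a point): Middle of the top of the white plaster bat, a fixed slab 160 (x) by 210 (y) by 20 mm high on the bench, where the tray stands for loading. Axes: x and y along its sides, z up.
- bat: The same plaster bat; origin at the centre of its underside.
- dial_grip (a point): Centre of the dial's black bar grip in the middle of the top of the controller box (130 mm square, 62 mm high), on the dial's vertical axis, 91 mm above the bench: a bar 46 mm long by 14 mm thick by 32 mm tall (top 10 mm above this point, its round foot 23 mm below). Its own x axis lies along the bar; the white pointer line is on the bar's -x end. Squeeze it across the 14 mm (its own y).
- dial (a joint): Angle of the dial, rad: 0 with the pointer at the thick off mark, growing as it turns clockwise seen from above. Click stops every 18 degrees (0.314 rad), one at each mark, eight after off; the fifth small mark is 1.571. It starts on off or one of the next two marks. About 0.1 to 0.15 N m turns it over a click.
- vase0_mid (a point): Centre (half-way up) of a small bottle-shaped clay vase, 0.1 kg, loose, perhaps absent (None): 46 mm dia. straight body up to 42 mm, then a shoulder and a narrow neck (23 mm dia.), 72 mm tall in all, thick-footed; z along it, upwards. It stands on the bench at the start; hold it by its straight body.
- vase1_mid (a point): Centre (half-way up) of a small bottle-shaped clay vase, 0.1 kg, loose, perhaps absent (None): 46 mm dia. straight body up to 42 mm, then a shoulder and a narrow neck (23 mm dia.), 72 mm tall in all, thick-footed; z along it, upwards. It stands on the bench at the start; hold it by its straight body.
- vase2_mid (a point): Centre (half-way up) of a small bottle-shaped clay vase, 0.1 kg, loose, perhaps absent (None): 46 mm dia. straight body up to 42 mm, then a shoulder and a narrow neck (23 mm dia.), 72 mm tall in all, thick-footed; z along it, upwards. It stands on the bench at the start; hold it by its straight body.
- vase3_mid (a point): Centre (half-way up) of a small bottle-shaped clay vase, 0.1 kg, loose, perhaps absent (None): 46 mm dia. straight body up to 42 mm, then a shoulder and a narrow neck (23 mm dia.), 72 mm tall in all, thick-footed; z along it, upwards. It stands on the bench at the start; hold it by its straight body.
- link: Bystander, leave alone: clay ring lying flat, 52 mm dia., 18 mm high, right of the bat.
- jar: Bystander, leave alone: brown glass jar, 60 mm dia., 75 mm high, right of the bat.
Not all that is in view belongs to the job. Leave any blue look-alike of the part that bears vase1_mid alone.

How it is judged:
On the way, in this order (a step that is already met when the one before it is completed fails the run):
1. the tray, off its forks, stands empty on the plaster bat (z of tray in the frame of bat_top between -0.006 and 0.006 m and x of tray in the frame of bat_top between -0.06 and 0.06 m and y of tray in the frame of bat_top between -0.06 and 0.06 m and angle between tray's own z axis and vertical below 0.08 rad and contact force between tray and bat above 1 N), for 0.3 s.
2. all vases stand upright in the tray while it stands on the bat (all of step 1 and x of vase0_mid in the frame of tray between -0.045 and 0.045 m and y of vase0_mid in the frame of tray between -0.07 and 0.07 m and z of vase0_mid in the frame of tray between 0.031 and 0.047 m and angle between each of vase0_mid, vase1_mid, vase2_mid, vase3_mid's own z axis and vertical below 0.3 rad and x of vase1_mid in the frame of tray between -0.045 and 0.045 m and y of vase1_mid in the frame of tray between -0.07 and 0.07 m and z of vase1_mid in the frame of tray between 0.031 and 0.047 m and x of vase2_mid in the frame of tray between -0.045 and 0.045 m and y of vase2_mid in the frame of tray between -0.07 and 0.07 m and z of vase2_mid in the frame of tray between 0.031 and 0.047 m and x of vase3_mid in the frame of tray between -0.045 and 0.045 m and y of vase3_mid in the frame of tray between -0.07 and 0.07 m and z of vase3_mid in the frame of tray between 0.031 and 0.047 m), for 0.3 s.
3. the loaded tray hangs in both forks of the carriage (distance between tray_pins and fork_seats below 0.007 m and angle between the x axis of tray and the x axis of dryer, either way round below 0.12 rad and angle between tray's own z axis and vertical below 0.2 rad and contact force between the fingers and tray below 0.5 N and x of vase0_mid in the frame of tray between -0.045 and 0.045 m and y of vase0_mid in the frame of tray between -0.07 and 0.07 m and z of vase0_mid in the frame of tray between 0.031 and 0.047 m and angle between each of vase0_mid, vase1_mid, vase2_mid, vase3_mid's own z axis and vertical below 0.3 rad and x of vase1_mid in the frame of tray between -0.045 and 0.045 m and y of vase1_mid in the frame of tray between -0.07 and 0.07 m and z of vase1_mid in the frame of tray between 0.031 and 0.047 m and x of vase2_mid in the frame of tray between -0.045 and 0.045 m and y of vase2_mid in the frame of tray between -0.07 and 0.07 m and z of vase2_mid in the frame of tray between 0.031 and 0.047 m and x of vase3_mid in the frame of tray between -0.045 and 0.045 m and y of vase3_mid in the frame of tray between -0.07 and 0.07 m and z of vase3_mid in the frame of tray between 0.031 and 0.047 m), for 0.3 s.
4. the carriage stands in the click stop under the lamp with the loaded tray hanging in it (all of step 3 and value of joint carriage between 0.215 and 0.225 m), for 0.3 s.
At the end, for the whole second after the job is handed in: Carriage within 5 mm of its click stop under the lamp; tray released and hanging in both forks (pins within 7 mm of their seats), tilted under 0.2 rad, not swinging (under 0.3 rad/s); all vases upright on its floor; dial within 0.1 rad of the fifth mark (1.571) (all of step 4 and value of joint dial between 1.4708 and 1.6708 rad and angular speed of tray below 0.3 rad/s); the robot touches nothing.
It fails at once if the tray swings or tips more than 0.4 rad from level (angle between tray's own z axis and vertical above 0.4 rad).
It fails at once if the clay ring or the glass jar is pushed more than 40 mm (distance of any of link, jar from where it was at the start of the episode above 0.04 m).
Of vase0, vase1, vase2, vase3 only 2 to 4 are there at a start; the rules pass over those that are not, and their reading is None.
At some moment in a run one of vase0, vase1, vase2, vase3 may be knocked a few centimetres aside while the robot is not near it.
Once in a run the grip may slacken for a moment while it holds something.
It also fails if it takes over 210 s, if anything falls off the work surface, if the arm or the gripper's body presses on something with over 40 N, if the wrist force passes 120 N, or if a joint passes its speed limit or range.

## Robot

A 7-joint arm with a two-finger parallel gripper is mounted at the origin on the work surface. World frame = base frame: x ahead of the robot, y to its left, z up, the work surface at z = 0. Lengths are in m, angles in rad, forces in N, time in s.
With the tool pointing down it reaches from about 0.35 to 0.9 m from the base axis. Payload 19.9 kg.
Tool frame: the origin (TCP) lies at the very end of the fingers, on their centre line; the grasp point (between the pads) lies 19 mm behind it; z points along the fingers, x is the direction in which the jaws open and shut, and the axes are right-handed (so a half turn about z gives the same grasp; the last joint's range is limited). The gripper opens to 94 mm and grips with 3 to 60 N. Pads are 16 mm wide; open, the fingers measure 119 mm over their backs; the gripper's body (75 mm by 177 mm) begins 78 mm behind the grasp point.
Start: joints at [-1.371, 0.417, -0.01, 1.614, 0.005, 1.111, -0.053], TCP at [0.149, 0.607, 0.205] pointing down, gripper open.
Joint ranges: [-2.81, 2.81], [-0.39, 2.02], [-1.27, 1.25], [0.06, 2.57], [-1.19, 4.33], [0.19, 2], [-2.82, 2.82]. Speed limits (rad/s): [1.89, 1.89, 2.39, 2.39, 3.01, 3.01, 3.01].

## Interface

Orientations are given as a unit quaternion [w, x, y, z].
In Python, from cell import telemetry, eyes, order gives the robot as it stands.
- The arm moves only by the tool servo_tool, never from a script. Its argument "deltas" is text: rows parted by semicolons, each of 5 numbers parted by spaces: the shift along the tool's x, y, z in units of 30 mm (1.0 is 30 mm), then the turn about the tool's z in units of 10 degrees (1.0 is 10 degrees), then the opening, from 0 (shut) to 1 (fully open). A call has 1 to 12 rows; each row is the pose to reach, as a shift and turn from the pose commanded when the call began, along the tool's axes at that moment; what a row does not reach only later rows make up. A row lasts 1/8 s, in which the tool goes at most 62.5 mm and 10.7 degrees, less where a joint would pass 70% of its speed; a pose out of reach is approached as far as the arm can. A call with a gripper value outside its range is refused whole. The fingers move at their own pace and stop on an object; the grip force is fixed at half the most. Time passes only in rows, so rows that repeat a pose let the fingers close. It gives the time, the measured TCP pose, the force and the opening at its end, in the units of the state.
- telemetry.get_obs(): the state, without advancing time (a new reading comes with each control period).
- eyes.grab_frame(name): name is "side" or "top"; returns a dict with "color" (400x640x3 uint8, red, green, blue), "fx", "fy", "cx", "cy" (pixels), "R" (3x3) and "t" (3): a world point X has camera coordinates R X + t. Camera axes: x right, y down, z forward; pixel columns grow to the right and rows downward; lengths in m; the calibration is good to about 2 mm. A picture is of the moment at which its call begins. There is no depth.
- order.hand_in(): hands the job in, once; it reports no verdict.
The state is a dict: "time_s": time; "joint_positions": joint angles; "dq": joint speeds; "joint_torque": joint torques, N m; "tool_pos": TCP position; "tcp_rot": TCP orientation; "contact_force": force on the tool from outside, world axes, zero at the start; "torque": the same for the moment, N m; "width": finger opening in m.
Only numpy, scipy, OpenCV 4.12 (cv2) and the standard library are available. Lean on these libraries where they do the work, as an engineer would, in place of code of your own. Each camera call takes 0.05 s, during which the arm holds its last target. There are 200 camera calls.

## Working session

There is one attempt and no reset: what is moved stays moved. The work goes in short steps, Python scripts to look and compute and a tool call to move; the robot and the scene stay as the last step left them, time stands still between calls to the robot, and variables do not carry over. Pictures are saved under pics/ and viewed, about 12 in all and at most 16, crops included, and the job is handed in when it is done.

Besides the shell and the picture viewer there is one more tool, called after "Call:" in YAML: its name, and indented under it one key for each argument. servo_tool: Moves the arm, as the interface text tells. Its arguments: {"type":"object","properties":{"deltas":{"type":"string"}},"required":["deltas"]}

```bash
mkdir -p pics; ls
cat > h.py <<'E'
import numpy as np, cv2
from cell import telemetry, eyes, order
def grab(n,save=None):
    f=eyes.grab_frame(n); f={k:(np.array(v) if k!='color' else v) for k,v in f.items()}
    if save: cv2.imwrite('pics/'+save,f['color'][:,:,::-1])
    return f
def ray(f,u,v):
    d=np.array([(u-f['cx'])/f['fx'],(v-f['cy'])/f['fy'],1.]); R=f['R']
    return -R.T@f['t'], R.T@d
def onz(f,u,v,z):
    c,d=ray(f,u,v); return c+d*(z-c[2])/d[2]
def proj(f,X):
    p=f['R']@np.array(X)+f['t']; return np.array([f['fx']*p[0]/p[2]+f['cx'],f['fy']*p[1]/p[2]+f['cy']])
def tri(f1,p1,f2,p2):
    c1,d1=ray(f1,*p1); c2,d2=ray(f2,*p2); A=np.stack([d1,-d2],1)
    s=np.linalg.lstsq(A,c2-c1,rcond=None)[0]; a=c1+s[0]*d1;b=c2+s[1]*d2
    return (a+b)/2, np.linalg.norm(a-b)
E
python3 - <<'E'
from h import *
np.set_printoptions(precision=4,suppress=True)
o=telemetry.get_obs(); print(o)
for n in('top','side'):
    f=grab(n,n+'0.png'); print(n,f['fx'],f['fy'],f['cx'],f['cy'],f['R'],f['t'],-f['R'].T@f['t'])
E
```

```text
pics
{'time_s': 0.0, 'joint_positions': array([-1.3715,  0.418 , -0.0103,  1.6142,  0.0047,  1.1107, -0.053 ]), 'dq': array([ 0.0002, -0.0011,  0.001 ,  0.0002, -0.0007, -0.0006, -0.0003]), 'joint_torque': array([ -0.0005, -85.1241,   0.6389, -42.5981,  -0.0488,   0.0186,
         0.0001]), 'tool_pos': array([0.1489, 0.6066, 0.2048]), 'tcp_rot': array([ 0.0004,  0.7869,  0.6171, -0.0005]), 'contact_force': array([-1.0306, -0.2409,  0.4459]), 'torque': array([ 0.005 , -0.0117, -0.0029]), 'width': 0.09395316844200606}
top 470.63495833931023 470.63495833931023 319.9774608096418 203.44243577229898 [[ 0.0052 -0.9999  0.0144]
 [-0.9868 -0.0075 -0.1616]
 [ 0.1617 -0.0134 -0.9867]] [0.0746 0.4794 1.2586] [0.2691 0.095  1.3183]
side 401.2851915633564 401.2851915633564 319.1299357459697 203.49446465231253 [[ 0.8895 -0.4569 -0.0012]
 [-0.2771 -0.5373 -0.7966]
 [ 0.3634  0.7089 -0.6045]] [-0.3785  0.282   0.8059] [ 0.1219 -0.5927  0.7114]
```

View pics/top0.png

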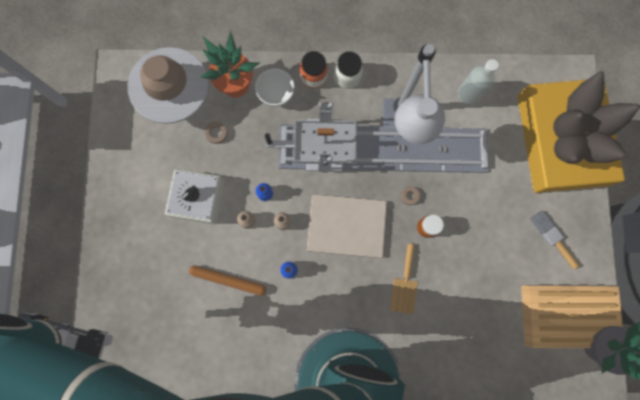

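View pics/side0.png

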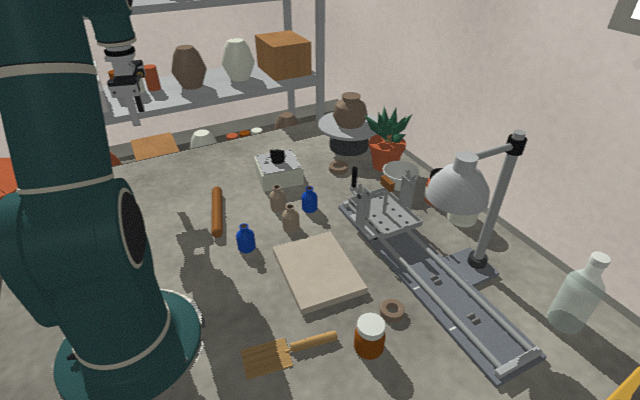

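The top view shows two clay vases at (246,219) and (281,220). The two blue bottles at (264,191) and (289,270) are look-alikes. The swing tray hangs in the carriage at about (326,132), with the post at (268,138) and the dial at (190,193). The clay ring right of the bat is at (411,195), the other ring at (217,132) is a distractor, and the jar is at (431,226). I'm taking one close crop to check this.

Run:
```python
import cv2,numpy as np
a=cv2.imread('pics/top0.png')[85:285,155:505]; cv2.imwrite('pics/c1.png',cv2.resize(a,None,fx=2.28,fy=2.28,interpolation=cv2.INTER_CUBIC))
b=cv2.imread('pics/side0.png'); 
b1=cv2.resize(b[135:265,230:430],None,fx=4,fy=4,interpolation=cv2.INTER_CUBIC); cv2.imwrite('pics/c2.png',b1)
```

```text
(no output)
```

View pics/c1.png

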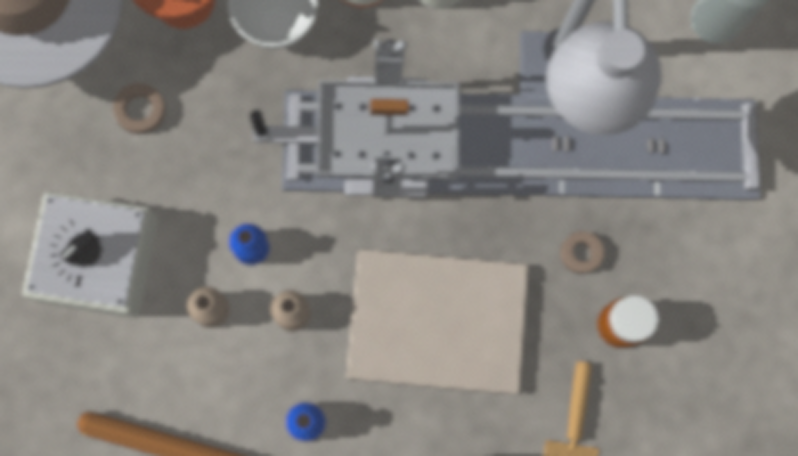

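View pics/c2.png

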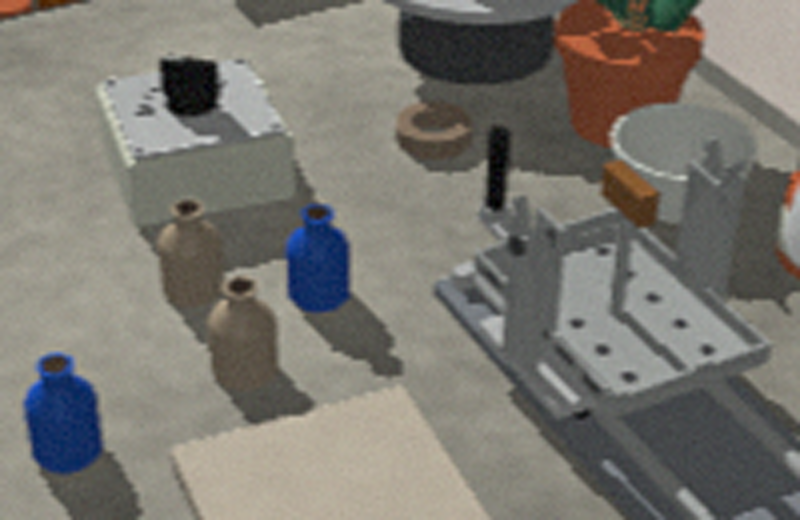

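Confirmed: there are two clay vases (crop 1: (206,305) and (290,308)) and two blue look-alikes. The tray grip is the orange bar at crop (390,106), the post is the black stub at (258,123), and the dial is the black bar at (84,246), with the thick off mark at about (80,282). Next I measure them.

```bash
cat >> h.py <<'E'
def blob(f,box,fn,minA=6):
    u0,v0,u1,v1=box; im=np.ascontiguousarray(f['color'][v0:v1,u0:u1]); hsv=cv2.cvtColor(im,cv2.COLOR_RGB2HSV).astype(int)
    m=fn(hsv[...,0],hsv[...,1],hsv[...,2]).astype(np.uint8); n,l,s,c=cv2.connectedComponentsWithStats(m)
    i=1+np.argmax(s[1:,4]); M=(l==i).astype(np.uint8); cs,_=cv2.findContours(M,cv2.RETR_EXTERNAL,cv2.CHAIN_APPROX_NONE)
    return c[i]+[u0,v0], s[i], cs[0].reshape(-1,2)+[u0,v0]
orange=lambda h,s,v:(h<18)&(s>130)&(v>70)
black=lambda h,s,v:v<50
E
python3 - <<'E'
from h import *
np.set_printoptions(precision=4,suppress=True)
T=grab('top');S=grab('side')
gt,st,ct=blob(T,(310,120,345,145),orange); gs,ss,_=blob(S,(375,170,398,195),orange)
print('grip',gt,st,gs,ss,tri(T,gt,S,gs), 'bar dir', cv2.minAreaRect(ct.astype(np.float32)))
e=[onz(T,*p,.12) for p in (ct[ct[:,0].argmin()],ct[ct[:,0].argmax()])]; print('ends',e)
pt,s1,c1=blob(T,(255,125,282,155),black); ps,s2,c2=blob(S,(345,160,365,192),black)
print('post',pt,s1,ps,s2,tri(T,pt,S,ps))
dt,s1,c1=blob(T,(170,175,215,215),black); ds,s2,_=blob(S,(265,145,290,168),black)
print('dial',dt,s1,ds,s2,tri(T,dt,S,ds),cv2.minAreaRect(c1.astype(np.float32)))
# bat top
b,s,c=blob(T,(295,185,400,265),lambda h,s,v:(v>150)&(h<25)&(s>20))
r=cv2.minAreaRect(c.astype(np.float32)); print('bat',b,s,onz(T,*b,.02)); 
ap=cv2.approxPolyDP(c.reshape(-1,1,2).astype(np.int32),6,True).reshape(-1,2); print([onz(T,*p,.02)[:2] for p in ap])
im=T['color']; print('vase px',im[222,247],im[224,283],'bench',im[240,230],'sh',im[225,262], 'bat',im[225,345], 'dk',im[219,245])
for bx in((234,207,258,232),(269,207,294,232)):
  b,s,c=blob(T,bx,lambda h,s,v:(s>65)&(h<22)&(v>60)); print('vase top',b,s,onz(T,*b,.036))
for bx in((268,180,289,214),(278,200,302,235)):
  b,s,c=blob(S,bx,lambda h,s,v:(s>65)&(h<22)&(v>60)); print('vase side',b,s,onz(S,*b,.033))
E
```

```text
grip [325.3333 131.0714] [ 9 10 14  4 42] [386.8657 182.8134] [  6   6  13  15 134] (array([0.6502, 0.0665, 0.1478]), np.float64(0.0010747669151391526)) bar dir ((325.5, 131.5), (3.0, 13.0), 90.0)
ends [array([0.6626, 0.0824, 0.12  ]), array([0.6574, 0.048 , 0.12  ])]
post [268.4545 139.7273] [12 12  4  6 11] [353.8152 176.2935] [ 7  7  5 21 92] (array([0.6485, 0.2192, 0.078 ]), np.float64(0.00243986438508834))
dial [192.5323 195.0645] [17 14 10 11 62] [277.097  156.2909] [  5   5  15  14 165] (array([0.4931, 0.4168, 0.0827]), np.float64(0.003021749960826997)) ((193.00001525878906, 195.5), (6.363960266113281, 12.020814895629883), 45.0)
bat [345.7051 225.6985] [  11    9   80   64 4289] [0.4198 0.0057 0.02  ]
[array([0.5057, 0.1027]), array([0.3492, 0.1124]), array([ 0.3367, -0.0912]), array([ 0.4902, -0.102 ])]
vase px [111 101  91] [122 111  99] bench [158 155 147] sh [101 100  95] bat [178 168 156] dk [98 88 79]Traceback (most recent call last):
  File "<stdin>", line 17, in <module>
  File "h.py", line 21, in blob
    i=1+np.argmax(s[1:,4]); M=(l==i).astype(np.uint8); cs,_=cv2.findContours(M,cv2.RETR_EXTERNAL,cv2.CHAIN_APPROX_NONE)
        ~~~~~~~~~^^^^^^^^^
    return _wrapfunc(a, 'argmax', axis=axis, out=out, **kwds)
    return bound(*args, **kwds)
ValueError: attempt to get argmax of an empty sequence
```

```bash
cat >> h.py <<'E'
clay=lambda h,s,v:(s>36)&(h<25)&(v>40)
E
python3 - <<'E'
from h import *
np.set_printoptions(precision=4,suppress=True)
T=grab('top');S=grab('side')
V=[]
for bx in((234,207,258,232),(269,207,294,232)):
  b,s,c=blob(T,bx,clay); V.append(b);print('vase top',b,s,onz(T,*b,.045))
for i,bx in enumerate(((266,180,289,214),(278,200,302,235))):
  b,s,c=blob(S,bx,clay); print('vase side',b,s,onz(S,*b,.033),tri(T,V[i],S,b))
p=[onz(T,*q,.012) for q in((279.1,168.3),(488.3,171.8))]; d=p[0]-p[1]; print('base edge',p,np.degrees(np.arctan2(-d[0],d[1])),np.linalg.norm(d))
# sub-pixel grip end points and dial, box corners
im=T['color']
for nm,bx,z in(('grip',(310,120,345,145),.155),):
  g,s,c=blob(T,bx,lambda h,s,v:(h<20)&(s>90)&(v>60)); print(g,s,onz(T,*g,z)); 
  m=np.zeros(im.shape[:2],np.uint8); cv2.fillPoly(m,[c.astype(np.int32)],1); ys,xs=np.nonzero(m); P=np.array([onz(T,x,y,z)[:2] for x,y in zip(xs,ys)]); w,v=np.linalg.eigh(np.cov(P.T)); print('axis',v[:,1],P.min(0),P.max(0))
g=grab('top')['color'][165:225,160:225]; cv2.imwrite('pics/c3.png',cv2.resize(g[:,:,::-1],None,fx=10,fy=10,interpolation=cv2.INTER_CUBIC))
E
```

```text
vase top [245.1212 219.1212] [  3   4  18  17 231] [0.433  0.2812 0.045 ]
vase top [281.3963 220.7558] [  4   6  18  17 217] [0.4293 0.1826 0.045 ]
vase side [278.117 199.888] [  3   5  20  29 393] [0.4342 0.2709 0.033 ] (array([0.4373, 0.284 , 0.0229]), np.float64(0.003013022700470544))
vase side [288.6268 216.4784] [  0   0  22  33 485] [0.4306 0.189  0.033 ] (array([0.4293, 0.1833, 0.0378]), np.float64(0.0017666073529906954))
base edge [array([0.5836, 0.1941, 0.012 ]), array([ 0.5785, -0.4035,  0.012 ])] -0.48659461652164177 0.5976617373520797
[325.4578 131.241 ] [ 8  9 16  6 83] [0.6479 0.0662 0.155 ]
axis [0.0348 0.9994] [0.6405 0.0468] [0.6541 0.0854]
```

View pics/c3.png

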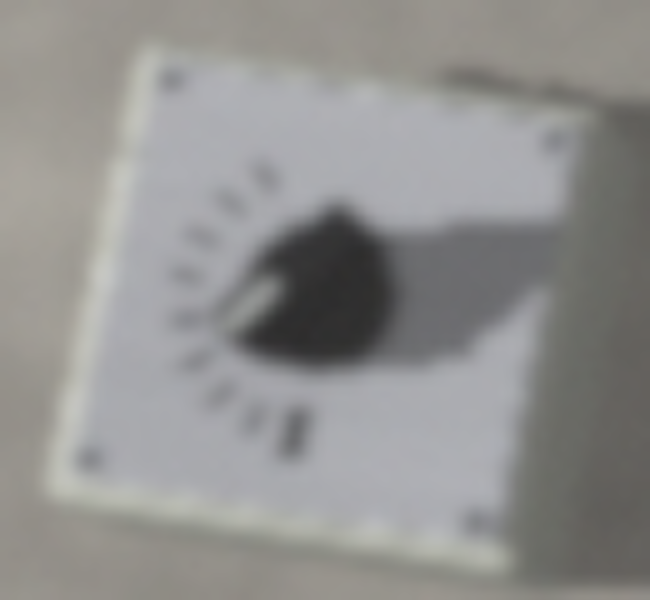

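Off mark, pointer and mark count: the thick off mark is at crop (292,432) and the pointer line runs from (280,285) to (225,335). The pointer is about 34° clockwise of off, so it sits on mark 2 and needs +54° to reach mark 5. Grip, base edge and post agree with the given sizes: fork_seats is about (0.6475, 0.065) and the yaw is about -0.5°.

```bash
cat > go.py <<'E'
# usage: go.py x y z yaw  -> units for the move; yaw = world angle (deg) of tool x, mod 180
import sys; from h import *
from scipy.spatial.transform import Rotation as Ro
np.set_printoptions(precision=3,suppress=True)
def go(x,y,z,yaw):
    o=telemetry.get_obs(); q=o['tcp_rot']; R=Ro.from_quat([q[1],q[2],q[3],q[0]]).as_matrix()
    cy=np.degrees(np.arctan2(R[1,0],R[0,0])); t=(cy-yaw+90)%180-90
    d=R.T@(np.array([x,y,z])-o['tool_pos'])/.03
    print('t',o['time_s'],'tcp',o['tool_pos'],'yaw',round(cy,2),'q7',o['joint_positions'][6],'F',o['contact_force'],'w',round(o['width'],4),'| units',d,'turn',round(t/10,3))
if __name__=='__main__': go(*map(float,sys.argv[1:]))
E
python3 go.py .648 .0655 .26 -0.5
python3 - <<'E'
from h import *
T=grab('top'); print('dial',onz(T,192.4,195.0,.062))
E
```

```text
t 0.35 tcp [0.149 0.607 0.205] yaw 76.2 q7 -0.05301314227978937 F [-0.166 -0.962  0.035] w 0.0938 | units [-13.559  20.456  -1.818] turn 7.67
dial [0.4955284  0.42292142 0.062     ]
```

Call:
servo_tool:
  deltas: "0 0 -1.8 0 0.45; -1.13 1.7 -1.8 0.64 0.45; -2.26 3.4 -1.8 1.28 0.45; -3.4 5.1 -1.8 1.92 0.45; -4.5 6.8 -1.8 2.56 0.45; -5.65 8.5 -1.8 3.2 0.45; -6.8 10.2 -1.8 3.84 0.45; -7.9 11.9 -1.8 4.5 0.45; -9.0 13.6 -1.8 5.1 0.45; -10.2 15.3 -1.8 5.8 0.45; -11.3 17.0 -1.8 6.4 0.45; -12.4 18.7 -1.8 7.0 0.45"

```text
time_s: 1.9
tool_pos: [0.6063, 0.1105, 0.2597]
tcp_rot: [-0.0, 0.999, 0.053, 0.0]
contact_force: [0.7, 1.0, -0.3]
width: 0.0426
```

```bash
python3 go.py .648 .0655 .25 -0.5
```

```text
t 1.9 tcp [0.606 0.111 0.26 ] yaw 6.04 q7 0.042619165685064485 F [ 0.677  1.017 -0.255] w 0.0426 | units [1.225 1.639 0.323] turn 0.654
```

Call:
servo_tool:
  deltas: "0.6 0.8 0.3 0.3 0.45; 1.22 1.64 0.3 0.65 0.45; 1.22 1.64 0.3 0.65 0.45; 1.22 1.64 1.3 0.65 0.45; 1.22 1.64 2.3 0.65 0.45; 1.22 1.64 3.0 0.65 0.45; 1.22 1.64 3.6 0.65 0.45; 1.22 1.64 4.1 0.65 0.45; 1.22 1.64 4.45 0.65 0.45; 1.22 1.64 4.45 0.65 0.45; 1.22 1.64 4.45 0.65 0.45"

```text
time_s: 3.28
tool_pos: [0.6472, 0.0669, 0.1266]
tcp_rot: [0.0, 1.0, -0.003, 0.0]
contact_force: [-0.5, -0.1, -1.0]
width: 0.0422
```

```bash
python3 go.py .648 .0655 .126 -0.5
python3 - <<'E'
from h import *
S=grab('side');T=grab('top')
a=cv2.resize(S['color'][120:250,310:450,::-1],None,fx=3.5,fy=3.5,interpolation=cv2.INTER_CUBIC)
b=cv2.resize(T['color'][95:180,255:345,::-1],None,fx=3.3,fy=3.3,interpolation=cv2.INTER_CUBIC)
c=np.zeros((455,790,3),np.uint8); c[:,:490]=a; c[:b.shape[0],490:490+b.shape[1]]=b; cv2.imwrite('pics/c4.png',c)
E
```

```text
t 3.275 tcp [0.647 0.067 0.127] yaw -0.3 q7 0.09132623582170445 F [-0.455 -0.117 -1.028] w 0.0422 | units [0.027 0.046 0.019] turn 0.02
```

View pics/c4.png

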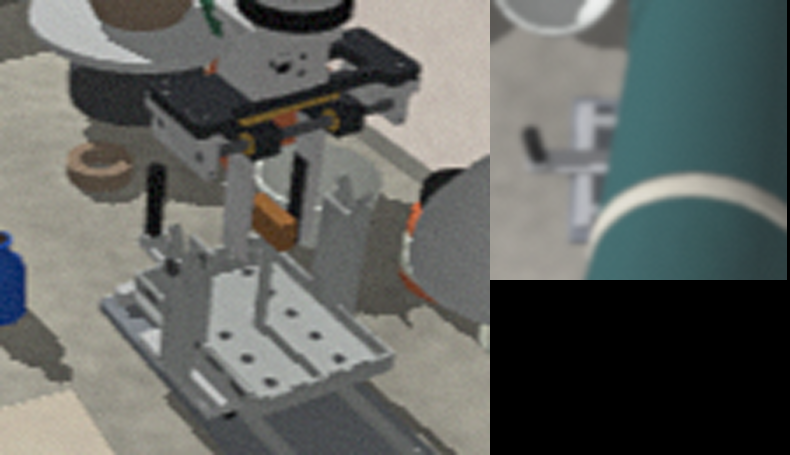

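The jaws straddle the orange bar (crop (272,222)), with the fingertips just below its underside, and the wide side of the body lies along the jaws. I close and lift straight up.

Call:
servo_tool:
  deltas: "0 0 0 0 0.1; 0 0 0 0 0; 0 0 0 0 0; 0 0 0 0 0; 0 0 0 0 0; 0 0 0 0 0; 0 0 -0.03 0 0; 0 0 -0.1 0 0; 0 0 -0.2 0 0"

```text
time_s: 4.5
tool_pos: [0.647, 0.0668, 0.1316]
tcp_rot: [0.0, 1.0, -0.003, 0.0]
contact_force: [5.5, -0.3, -8.7]
width: 0.0138
```

```bash
python3 go.py .648 .0655 .248 -0.5
```

```text
t 4.5 tcp [0.647 0.067 0.132] yaw -0.3 q7 0.08862225202444879 F [ 5.536 -0.254 -8.736] w 0.0138 | units [ 0.036  0.046 -3.88 ] turn 0.02
```

Call:
servo_tool:
  deltas: "0.03 0 -0.2 0 0; 0.05 0 -0.45 0 0; 0.05 0 -0.75 0 0; 0.05 0 -1.1 0 0; 0.05 0 -1.5 0 0; 0.05 0 -1.9 0 0; 0.05 0 -2.3 0 0; 0.05 0 -2.7 0 0; 0.05 0 -3.1 0 0; 0.05 0 -3.5 0 0; 0.05 0 -3.8 0 0; 0.05 0 -3.9 0 0"

```text
time_s: 6.0
tool_pos: [0.6485, 0.0669, 0.2496]
tcp_rot: [-0.0, 1.0, -0.003, 0.0]
contact_force: [-0.3, 0.3, -4.8]
width: 0.014
```

```bash
python3 go.py .4205 .0055 .251 -3.9
python3 - <<'E'
from h import *
S=grab('side'); T=grab('top')
a=cv2.resize(S['color'][100:330,250:450,::-1],None,fx=2.5,fy=2.5,interpolation=cv2.INTER_CUBIC); cv2.imwrite('pics/c5.png',a)
E
```

```text
t 6.0 tcp [0.649 0.067 0.25 ] yaw -0.29 q7 0.041804432084413444 F [-0.303  0.307 -4.757] w 0.014 | units [-7.59   2.087 -0.051] turn 0.361
```

View pics/c5.png

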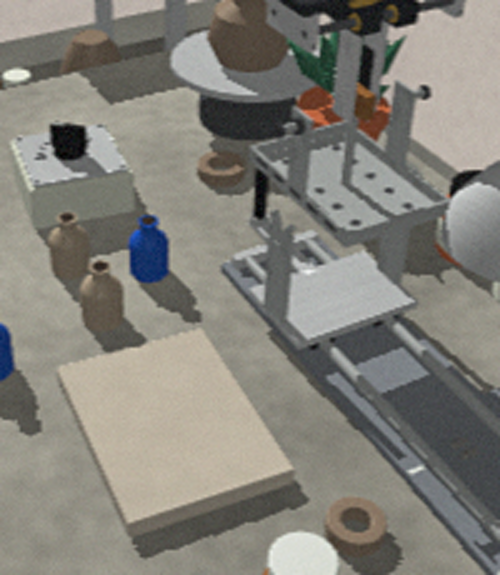

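The tray hangs level in the gripper, clear of both forks, so I carry it over to the bat.

Call:
servo_tool:
  deltas: "-0.2 0.05 0 0 0; -0.7 0.2 0 0.03 0; -1.5 0.4 0 0.07 0; -2.4 0.65 0 0.11 0; -3.3 0.9 0 0.15 0; -4.2 1.15 0 0.2 0; -5.1 1.4 0 0.25 0; -6.0 1.65 0 0.29 0; -6.8 1.87 0 0.33 0; -7.3 2.01 0 0.35 0; -7.55 2.08 0 0.36 0; -7.59 2.09 0 0.36 0"

```text
time_s: 7.6
tool_pos: [0.4204, 0.0055, 0.2491]
tcp_rot: [-0.0, 0.999, -0.034, 0.0]
contact_force: [0.1, 1.1, -3.7]
width: 0.0137
```

```bash
python3 go.py .4205 .0055 .10 -3.9
```

```text
t 7.6 tcp [0.42  0.005 0.249] yaw -3.89 q7 -0.1645538093325051 F [ 0.138  1.134 -3.696] w 0.0137 | units [ 0.002 -0.001  4.969] turn 0.001
```

Call:
servo_tool:
  deltas: "0 0 0.3 0 0; 0 0 0.9 0 0; 0 0 1.6 0 0; 0 0 2.3 0 0; 0 0 3.0 0 0; 0 0 3.6 0 0; 0 0 4.1 0 0; 0 0 4.4 0 0; 0 0 4.6 0 0; 0 0 4.7 0 0; 0 0 4.75 0 0; 0 0 4.8 0 0"

```text
time_s: 9.1
tool_pos: [0.4205, 0.0055, 0.1052]
tcp_rot: [-0.0, 0.999, -0.034, 0.0]
contact_force: [-0.6, 0.3, -4.4]
width: 0.0139
```

Call:
servo_tool:
  deltas: "0 0 0.05 0 0; 0 0 0.1 0 0; 0 0 0.13 0 0; 0 0 0.15 0 0; 0 0 0.15 0 0"

```text
time_s: 9.72
tool_pos: [0.4203, 0.0054, 0.1005]
tcp_rot: [0.0, 0.999, -0.034, -0.0]
contact_force: [0.3, -0.1, -4.1]
width: 0.0136
```

Call:
servo_tool:
  deltas: "0 0 0.03 0 0; 0 0 0.06 0 0; 0 0 0.09 0 0; 0 0 0.12 0 0; 0 0 0.12 0 0"

```text
time_s: 10.35
tool_pos: [0.4203, 0.0054, 0.0968]
tcp_rot: [0.0, 0.999, -0.034, -0.0]
contact_force: [1.1, 0.3, -4.1]
width: 0.0138
```

Call:
servo_tool:
  deltas: "0 0 0.03 0 0; 0 0 0.06 0 0; 0 0 0.09 0 0; 0 0 0.12 0 0; 0 0 0.15 0 0; 0 0 0.15 0 0"

```text
time_s: 11.1
tool_pos: [0.4204, 0.0055, 0.0934]
tcp_rot: [-0.001, 0.999, -0.034, -0.0]
contact_force: [-14.3, 0.7, 38.4]
width: 0.0143
```

Call:
servo_tool:
  deltas: "0 0 -0.03 0 0; 0 0 -0.04 0 0; 0 0 -0.04 0 0"

```text
time_s: 11.48
tool_pos: [0.4204, 0.0054, 0.0935]
tcp_rot: [0.0, 0.999, -0.034, 0.0]
contact_force: [-0.1, -0.8, -2.9]
width: 0.0135
```

Call:
servo_tool:
  deltas: "0 0 0 0 0.45; 0 0 0 0 0.45; 0 0 0 0 0.45; 0 0 0 0 0.45; 0 0 -0.5 0 0.45; 0 0 -1.5 0 0.45; 0 0 -2.5 0 0.45; 0 0 -3.5 0 0.45"

```text
time_s: 12.48
tool_pos: [0.4203, 0.0051, 0.2006]
tcp_rot: [0.0, 0.999, -0.034, 0.0]
contact_force: [0.2, -0.4, -0.1]
width: 0.0425
```

```bash
python3 go.py .4295 .1835 .2 -3.9
python3 - <<'E'
from h import *
S=grab('side'); T=grab('top')
b1=cv2.resize(S['color'][120:330,200:420,::-1],None,fx=1.8,fy=1.8,interpolation=cv2.INTER_CUBIC)
b2=cv2.resize(T['color'][160:290,200:420,::-1],None,fx=1.8,fy=1.8,interpolation=cv2.INTER_CUBIC)
c=np.zeros((b1.shape[0],b1.shape[1]+b2.shape[1],3),np.uint8); c[:,:b1.shape[1]]=b1; c[:b2.shape[0],b1.shape[1]:]=b2; cv2.imwrite('pics/c6.png',c)
b,s,_=blob(T,(269,207,294,232),clay); print('v1',b,s,onz(T,*b,.038))
b,s,_=blob(T,(234,207,258,232),clay); print('v0',b,s,onz(T,*b,.038))
E
```

```text
t 12.475 tcp [0.42  0.005 0.201] yaw -3.93 q7 -0.11677322319209844 F [ 0.165 -0.402 -0.12 ] w 0.0425 | units [-0.103 -5.953  0.019] turn -0.003
v1 [281.46330275 220.73394495] [  4   6  18  17 218] [0.43019473 0.18285448 0.038     ]
v0 [245.26582278 219.17721519] [  3   4  18  17 237] [0.43378876 0.28184449 0.038     ]
```

View pics/c6.png

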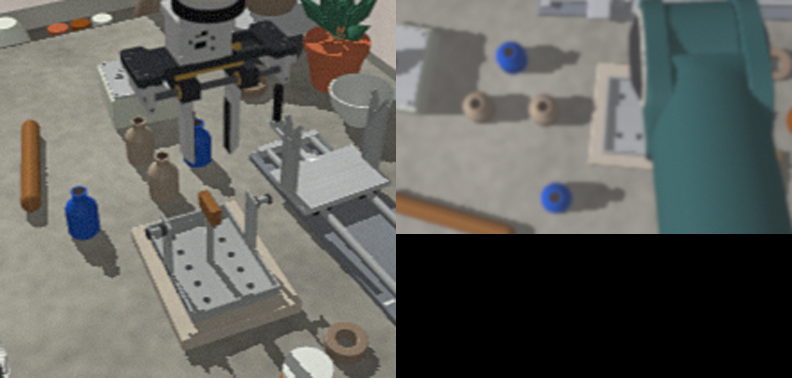

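The tray stands square on the bat, and both vases are still in place at top (281,221) and (245,219). I go for vase1.

Call:
servo_tool:
  deltas: "0 -0.8 0 0 0.8; 0 -1.8 0 0 0.8; 0 -2.8 0 0 0.8; -0.02 -3.8 0 0 0.8; -0.04 -4.8 0 0 0.8; -0.06 -5.5 0.5 0 0.8; -0.07 -5.94 1.5 0 0.8; -0.07 -5.94 2.8 0 0.8; -0.07 -5.94 4.1 0 0.8; -0.07 -5.94 5.2 0 0.8; -0.07 -5.94 6.0 0 0.8; -0.07 -5.94 6.25 0 0.8"

```text
time_s: 14.08
tool_pos: [0.4294, 0.1823, 0.0093]
tcp_rot: [0.001, 0.999, -0.034, -0.001]
contact_force: [-0.3, 0.3, -0.3]
width: 0.0751
```

```bash
python3 go.py .4302 .183 .013 -3.9
python3 - <<'E'
from h import *
T=grab('top');hsv=cv2.cvtColor(T['color'],cv2.COLOR_RGB2HSV).astype(int)
n,l,s,c=cv2.connectedComponentsWithStats(clay(*[hsv[...,i] for i in range(3)]).astype(np.uint8))
for i in range(1,n):
  if 100<s[i,4]<450: print(c[i].round(),s[i],onz(T,*c[i],.038).round(3))
E
```

```text
t 14.075 tcp [0.429 0.182 0.009] yaw -3.94 q7 -0.2642134301618798 F [-0.335  0.312 -0.333] w 0.0751 | units [ 0.026 -0.026 -0.122] turn -0.004
[238.  63.] [229  54  20  17 137] [0.89  0.315 0.038]
[312.  74.] [298  61  31  22 310] [0.858 0.102 0.038]
[605.  97.] [600  81  10  26 158] [ 0.798 -0.743  0.038]
[216. 132.] [205 122  22  21 281] [0.68  0.373 0.038]
[410. 195.] [401 186  19  19 221] [ 0.505 -0.172  0.038]
[423. 228.] [415 215  22  24 219] [ 0.413 -0.204  0.038]
[349. 221.] [340 218  18   8 109] [ 0.43  -0.001  0.038]
[567. 255.] [555 241  24  29 281] [ 0.342 -0.596  0.038]
```

Call:
servo_tool:
  deltas: "0 0 -0.12 0 0.8; 0 0 -0.12 0 0.4; 0 0 -0.12 0 0.3; 0 0 -0.12 0 0.3; 0 0 -0.12 0 0.3; 0 0 -0.12 0 0.3; 0 0 -0.12 0 0.3; 0 0 -0.12 0 0.3"

```text
time_s: 15.12
tool_pos: [0.4305, 0.1835, 0.0149]
tcp_rot: [-0.0, 0.999, -0.034, 0.0]
contact_force: [-1.2, 0.4, 6.5]
width: 0.0456
```

```bash
python3 go.py .4167 -.0477 .18 -3.9
```

```text
t 15.125 tcp [0.431 0.183 0.015] yaw -3.89 q7 -0.26857998245521386 F [-1.173  0.385  6.461] w 0.0456 | units [ 0.065  7.718 -5.505] turn 0.001
```

Call:
servo_tool:
  deltas: "0 0 -0.3 0 0.3; 0 0 -1.0 0 0.3; 0 0 -2.0 0 0.3; 0 0 -3.2 0 0.3; 0 0 -4.4 0 0.3; 0.01 0.5 -5.2 0 0.3; 0.02 1.4 -5.5 0 0.3; 0.03 2.6 -5.5 0 0.3; 0.04 3.9 -5.5 0 0.3; 0.05 5.2 -5.5 0 0.3; 0.06 6.4 -5.5 0 0.3; 0.06 7.3 -5.5 0 0.3"

```text
time_s: 16.62
tool_pos: [0.416, -0.0378, 0.1792]
tcp_rot: [0.0, 0.999, -0.035, -0.0]
contact_force: [0.8, -0.3, -0.6]
width: 0.0457
```

```bash
python3 go.py .4167 -.0477 .038 -3.9
python3 - <<'E'
from h import *
S=grab('side')
cv2.imwrite('pics/c7.png',cv2.resize(S['color'][60:330,190:430,::-1],None,fx=2.2,fy=2.2,interpolation=cv2.INTER_CUBIC))
E
```

```text
t 16.625 tcp [ 0.416 -0.038  0.179] yaw -4.01 q7 0.01360590345736955 F [ 0.843 -0.307 -0.555] w 0.0457 | units [0.052 0.327 4.706] turn -0.011
```

View pics/c7.png

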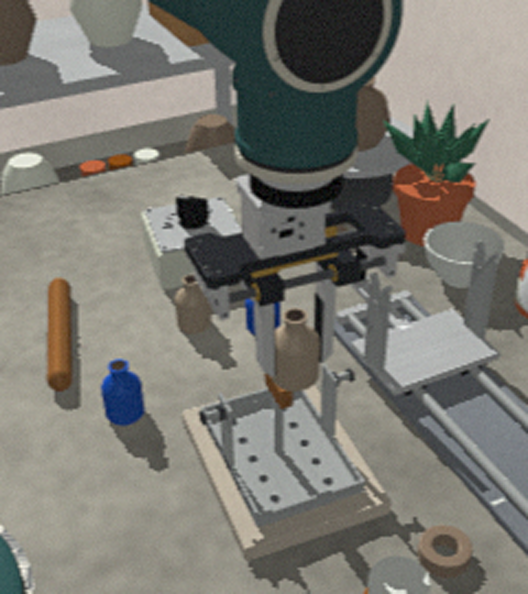

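Run:
```python
from h import *
S=grab('side'); print(onz(S,324.5,203.6,.236), proj(S,[.416,-.038,.236]))
b,s,_=blob(S,(318,199,332,208),lambda h,s,v:v<60); print(b,s,onz(S,*b,.236))
print(telemetry.get_obs()['tool_pos'])
```

```text
[ 0.41682578 -0.04044436  0.236     ] [323.54672219 203.04708509]
[324.38095238 203.66666667] [ 3  3  7  4 21] [ 0.41651788 -0.04052849  0.236     ]
[ 0.41601773 -0.03857896  0.17926067]
```

Call:
servo_tool:
  deltas: "0.05 0.25 0 0 0.3; 0.05 0.25 0.4 0 0.3; 0.05 0.25 1.2 0 0.3; 0.05 0.25 2.1 0 0.3; 0.05 0.25 3.0 0 0.3; 0.05 0.25 3.7 0 0.3; 0.05 0.25 4.2 0 0.3; 0.05 0.25 4.5 0 0.3; 0.05 0.25 4.6 0 0.3; 0.05 0.25 4.6 0 0.3"

```text
time_s: 17.98
tool_pos: [0.4184, -0.0429, 0.0419]
tcp_rot: [0.0, 0.999, -0.034, 0.0]
contact_force: [0.1, 0.3, -0.5]
width: 0.0456
```

Call:
servo_tool:
  deltas: "0 0.03 0.04 0 0.3; 0 0.05 0.08 0 0.3; 0 0.05 0.11 0 0.3; 0 0.05 0.14 0 0.3; 0 0.05 0.14 0 0.3"

```text
time_s: 18.6
tool_pos: [0.4182, -0.0443, 0.0379]
tcp_rot: [-0.0, 0.999, -0.034, 0.0]
contact_force: [-5.5, 0.1, 17.1]
width: 0.0453
```

Contact on the tray floor, so I release with a limited opening and rise.

Call:
servo_tool:
  deltas: "0 0 -0.02 0 0.3; 0 0 -0.02 0 0.62; 0 0 -0.02 0 0.64; 0 0 -0.02 0 0.64; 0 0 -0.02 0 0.64; 0 0 -0.5 0 0.64; 0 0 -1.4 0 0.64; 0 0 -2.6 0 0.64; 0 0 -3.8 0 0.64; 0 0 -4.8 0 0.64; 0 -0.5 -5.2 0 0.64"

```text
time_s: 19.98
tool_pos: [0.4196, -0.0301, 0.1959]
tcp_rot: [-0.0, 0.999, -0.035, 0.001]
contact_force: [0.1, 0.7, 0.3]
width: 0.0601
```

```bash
python3 go.py .4338 .2818 .19 -3.9;  python3 - <<'E'
from h import *
T=grab('top');S=grab('side')
b,s,_=blob(T,(234,207,258,232),clay); print('v0',b,s,onz(T,*b,.038))
# v1 neck top in tray: z=.095
print(proj(S,[.4182,-.0465,.095]))
b,s,_=blob(S,(295,245,340,275),lambda h,s,v:v<60); print(b,s,onz(S,*b,.095))
E
```

```text
t 19.975 tcp [ 0.42  -0.03   0.196] yaw -4.01 q7 -0.021806855397650687 F [0.132 0.713 0.255] w 0.0601 | units [ -0.257 -10.403   0.205] turn -0.011
v0 [245.26694915 219.16525424] [  3   4  18  17 236] [0.43382175 0.28184243 0.038     ]
[325.91664791 256.87701522]
[325.93333333 256.06666667] [28  9  7  5 30] [ 0.41939085 -0.04433381  0.095     ]
```

Call:
servo_tool:
  deltas: "-0.02 -0.8 0 0 0.8; -0.05 -2.0 0 0 0.8; -0.1 -3.4 0 0 0.8; -0.13 -4.9 0 0 0.8; -0.17 -6.4 0 0 0.8; -0.2 -7.8 0 0 0.8; -0.23 -9.0 0 0 0.8; -0.25 -9.9 0.3 0 0.8; -0.25 -10.35 1.2 0 0.8; -0.25 -10.4 2.4 0 0.8; -0.25 -10.4 3.6 0 0.8; -0.25 -10.4 4.6 0 0.8"

```text
time_s: 21.58
tool_pos: [0.4328, 0.2812, 0.0539]
tcp_rot: [0.001, 0.999, -0.034, -0.0]
contact_force: [0.1, 0.3, 0.4]
width: 0.0751
```

```bash
python3 go.py .4338 .2822 .014 -3.9
python3 - <<'E'
from h import *
S=grab('side')
b,s,_=blob(S,(265,178,292,194),lambda h,s,v:v<60); print(b,s,onz(S,*b,.072),proj(S,[.4338,.2822,.072]))
E
```

```text
t 21.575 tcp [0.433 0.281 0.054] yaw -3.91 q7 -0.4823817504683519 F [0.069 0.277 0.417] w 0.0751 | units [ 0.032 -0.038  1.329] turn -0.001
[288.47619048 183.71428571] [23  0  2 12 21] [0.47154904 0.27862925 0.072     ] [275.55529791 186.57644093]
```

Call:
servo_tool:
  deltas: "0.03 -0.04 0.5 0 0.8; 0.03 -0.04 1.0 0 0.8; 0.03 -0.04 1.3 0 0.8; 0.03 -0.04 1.3 0 0.8; 0.03 -0.04 1.3 0 0.4; 0.03 -0.04 1.3 0 0.3; 0.03 -0.04 1.3 0 0.3; 0.03 -0.04 1.3 0 0.3; 0.03 -0.04 1.3 0 0.3; 0.03 -0.04 1.3 0 0.3; 0.03 -0.04 1.2 0 0.3"

```text
time_s: 23.0
tool_pos: [0.4337, 0.2834, 0.0194]
tcp_rot: [0.0, 0.999, -0.034, -0.0]
contact_force: [-0.3, -0.5, -0.9]
width: 0.0456
```

```bash
python3 go.py .424 .058 .13 -3.9
```

```text
t 23.0 tcp [0.434 0.283 0.019] yaw -3.9 q7 -0.4552876797608461 F [-0.296 -0.483 -0.88 ] w 0.0456 | units [ 0.187  7.52  -3.684] turn 0.0
```

Call:
servo_tool:
  deltas: "0 0 -0.4 0 0.3; 0 0 -1.2 0 0.3; 0 0 -2.2 0 0.3; 0 0 -3.2 0 0.3; 0.01 0.4 -3.7 0 0.3; 0.03 1.2 -3.7 0 0.3; 0.06 2.4 -3.7 0 0.3; 0.1 3.7 -3.7 0 0.3; 0.13 5.0 -3.7 0 0.3; 0.16 6.2 -3.7 0 0.3; 0.18 7.1 -3.7 0 0.3; 0.18 7.5 -3.7 0 0.3"

```text
time_s: 24.5
tool_pos: [0.4228, 0.0563, 0.1297]
tcp_rot: [0.0, 0.999, -0.035, -0.001]
contact_force: [0.1, 0.4, -1.6]
width: 0.0454
```

```bash
python3 - <<'E'
from h import *
S=grab('side'); o=telemetry.get_obs();p=o['tool_pos']; z=p[2]-.0155+.072
q=proj(S,[p[0],p[1],z]); a,b=q.astype(int); print(q,o['width'],o['contact_force'])
b,s,_=blob(S,(a-8,b-6,a+9,b+7),lambda h,s,v:v<60); print(b,s,onz(S,*b,z))
E
python3 go.py .424 .058 .042 -3.9
```

```text
[306.46109917 197.27309076] 0.045376876228775814 [ 0.08517424 -2.41912049 -1.02235375]
[306.5 198. ] [ 6  6  6  3 14] [0.42187766 0.05345276 0.18636752]
t 24.55 tcp [0.423 0.056 0.13 ] yaw -4.06 q7 -0.14098854926668644 F [ 0.085 -2.419 -1.022] w 0.0454 | units [ 0.032 -0.073  2.929] turn -0.016
```

Call:
servo_tool:
  deltas: "0.03 -0.05 0 0 0.3; 0.03 -0.05 0.4 0 0.3; 0.03 -0.05 1.1 0 0.3; 0.03 -0.05 1.8 0 0.3; 0.03 -0.05 2.4 0 0.3; 0.03 -0.05 2.75 0 0.3; 0.03 -0.05 2.88 0 0.3; 0.03 -0.05 2.95 0 0.3; 0.03 -0.05 3.0 0 0.3; 0.03 -0.05 3.03 0 0.3; 0.03 -0.05 3.03 0 0.3"

```text
time_s: 25.92
tool_pos: [0.4251, 0.0602, 0.0397]
tcp_rot: [-0.0, 0.999, -0.034, 0.0]
contact_force: [0.0, -0.0, -1.1]
width: 0.0456
```

Call:
servo_tool:
  deltas: "0 0.03 0.02 0 0.3; 0 0.06 0.04 0 0.3; 0 0.1 0.06 0 0.3; 0 0.1 0.06 0 0.3; 0 0.1 0.06 0 0.3"

```text
time_s: 26.55
tool_pos: [0.4251, 0.0591, 0.0389]
tcp_rot: [-0.001, 0.999, -0.033, 0.0]
contact_force: [-11.1, 12.9, 33.5]
width: 0.0456
```

Call:
servo_tool:
  deltas: "0 -0.05 -0.03 0 0.3; 0 -0.05 -0.04 0 0.3; 0 -0.05 -0.04 0 0.3"

```text
time_s: 26.92
tool_pos: [0.4249, 0.0585, 0.039]
tcp_rot: [0.0, 0.999, -0.034, 0.0]
contact_force: [-1.0, 0.9, 3.0]
width: 0.0454
```

Call:
servo_tool:
  deltas: "0 0 0 0 0.6; 0 0 0 0 0.64; 0 0 0 0 0.64; 0 0 0 0 0.64; 0 0 0 0 0.64; 0 0 -0.4 0 0.64; 0 0 -1.3 0 0.64; 0 0 -2.4 0 0.64; 0 0 -3.6 0 0.64; 0 0 -4.4 0 0.45; 0 0 -4.6 0 0.45"

```text
time_s: 28.3
tool_pos: [0.4254, 0.0588, 0.1787]
tcp_rot: [-0.001, 0.999, -0.034, 0.001]
contact_force: [1.1, 0.0, 0.0]
width: 0.0445
```

```bash
python3 go.py .4203 .0054 .175 -3.9
python3 - <<'E'
from h import *
S=grab('side')
for X in([.4182,-.0445,.095],[.424,.056,.095]):
  q=proj(S,X); a,b=q.astype(int)
  b,s,_=blob(S,(a-9,b-7,a+10,b+8),lambda h,s,v:v<60); print(q,b,s,onz(S,*b,.095))
b,s,_=blob(S,(285,200,340,250),orange); print('grip',b,s,onz(S,*b,.116),proj(S,[.4203,.0054,.116]))
cv2.imwrite('pics/c8.png',cv2.resize(S['color'][170:330,240:400,::-1],None,fx=3,fy=3,interpolation=cv2.INTER_CUBIC))
E
```

```text
t 28.3 tcp [0.425 0.059 0.179] yaw -3.89 q7 -0.20204032487694232 F [1.113 0.019 0.043] w 0.0445 | units [-0.051  1.787  0.122] turn 0.001
[325.48350468 256.29359618] [331.5 257.5] [13  7  6  4 24] [ 0.42802299 -0.05368896  0.095     ]
[307.62818168 228.50064765] [307.5 228. ] [ 8  6  4  3 12] [0.42451787 0.05775774 0.095     ]
grip [316.02189781 235.05839416] [ 25  26  13  20 137] [0.42056628 0.00528518 0.116     ] [315.89173314 235.06436969]
```

View pics/c8.png

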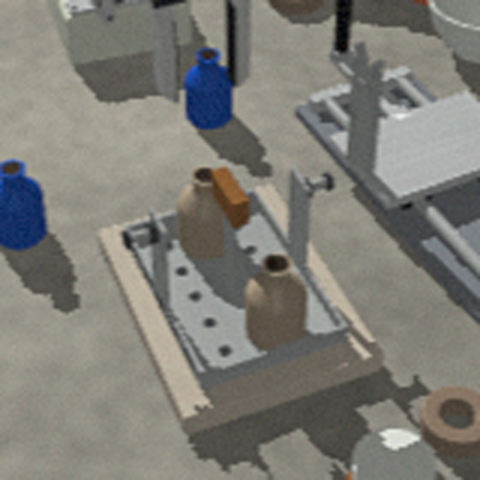

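Both vases stand upright in the tray, one each side of the handle: vase0 is at tray y≈+53 mm, and vase1 was nudged to x≈+12, y≈-58 mm. That is within limits and close to balanced. The grip bar is at (0.4205, 0.0053), so I grasp the tray.

Call:
servo_tool:
  deltas: "0 0.5 0 0 0.45; -0.03 1.2 0 0 0.45; -0.05 1.75 0 0 0.45; -0.05 1.79 0 0 0.45; -0.05 1.79 0.5 0 0.45; -0.05 1.79 1.2 0 0.45; -0.05 1.79 1.9 0 0.45; -0.05 1.79 2.4 0 0.45; -0.05 1.79 2.65 0 0.45; -0.05 1.79 2.7 0 0.45; -0.05 1.79 2.7 0 0.45"

```text
time_s: 29.72
tool_pos: [0.42, 0.0052, 0.0963]
tcp_rot: [-0.0, 0.999, -0.034, 0.0]
contact_force: [-0.2, 0.0, 0.3]
width: 0.0422
```

```bash
python3 go.py .4203 .0054 .097 -3.9
```

```text
t 29.725 tcp [0.42  0.005 0.096] yaw -3.9 q7 0.052397258135962306 F [-0.227  0.037  0.345] w 0.0422 | units [ 0.011 -0.008 -0.024] turn 0.0
```

Call:
servo_tool:
  deltas: "0 0 0 0 0.1; 0 0 0 0 0; 0 0 0 0 0; 0 0 0 0 0; 0 0 0 0 0; 0 0 -0.05 0 0; 0 0 -0.15 0 0; 0 0 -0.3 0 0; 0 0 -0.5 0 0; 0 0 -0.75 0 0; 0 0 -0.95 0 0; 0 0 -1.0 0 0"

```text
time_s: 31.22
tool_pos: [0.4199, 0.0053, 0.1265]
tcp_rot: [-0.0, 0.999, -0.034, 0.0]
contact_force: [-0.6, 1.2, -5.3]
width: 0.0135
```

```bash
python3 go.py .648 .0655 .256 -0.5
python3 - <<'E'
from h import *
S=grab('side')
cv2.imwrite('pics/c9.png',cv2.resize(S['color'][150:330,230:410,::-1],None,fx=2.6,fy=2.6,interpolation=cv2.INTER_CUBIC))
E
```

```text
t 31.225 tcp [0.42  0.005 0.126] yaw -3.89 q7 -0.0026159345176430446 F [-0.574  1.226 -5.333] w 0.0135 | units [ 7.451 -2.521 -4.311] turn -0.339
```

View pics/c9.png

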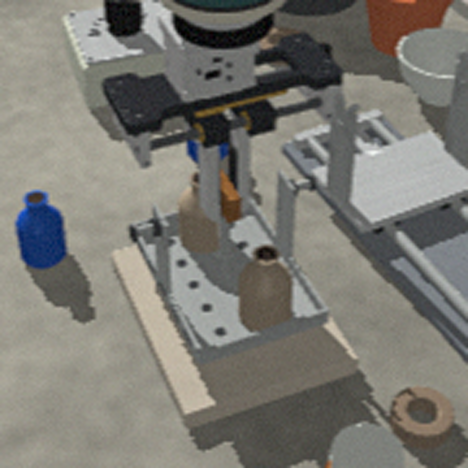

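The loaded tray is lifted level. I raise it to carry height and bring it back above the forks, aiming for TCP (0.648, 0.0668) as at the first grasp.

Call:
servo_tool:
  deltas: "0 0 -0.2 0 0; 0 0 -0.6 0 0; 0 0 -1.2 0 0; 0 0 -1.8 0 0; 0 0 -2.5 0 0; 0 0 -3.2 0 0; 0 0 -3.8 0 0; 0 0 -4.2 0 0; 0 0 -4.35 0 0; 0 0 -4.4 0 0"

```text
time_s: 32.52
tool_pos: [0.4196, 0.0051, 0.2579]
tcp_rot: [0.0, 0.999, -0.034, -0.0]
contact_force: [-0.8, -0.0, -6.2]
width: 0.0139
```

```bash
python3 go.py .648 .0668 .259 -0.4
```

```text
t 32.525 tcp [0.42  0.005 0.258] yaw -3.9 q7 -0.1746997312574769 F [-0.847 -0.001 -6.159] w 0.0139 | units [ 7.457 -2.569 -0.04 ] turn -0.35
```

Call:
servo_tool:
  deltas: "0.15 -0.05 0 0 0; 0.55 -0.2 0 -0.03 0; 1.2 -0.42 0 -0.06 0; 2.0 -0.7 0 -0.1 0; 2.9 -1.0 0 -0.14 0; 3.8 -1.3 0 -0.18 0; 4.7 -1.62 0 -0.22 0; 5.6 -1.93 0 -0.27 0; 6.4 -2.2 0 -0.31 0; 7.0 -2.4 0 -0.34 0; 7.35 -2.53 0 -0.35 0; 7.45 -2.57 0 -0.35 0"

```text
time_s: 34.02
tool_pos: [0.6483, 0.0671, 0.2571]
tcp_rot: [0.0, 1.0, -0.003, -0.0]
contact_force: [0.5, -0.8, -6.6]
width: 0.0133
```

Call:
servo_tool:
  deltas: "0 0 0 0 0; 0 0 0 0 0; 0 0 0 0 0"

```text
time_s: 34.4
tool_pos: [0.6477, 0.0669, 0.2582]
tcp_rot: [-0.0, 1.0, -0.003, 0.0]
contact_force: [0.0, 0.2, -6.0]
width: 0.0137
```

```bash
python3 go.py .648 .0668 .128 -0.4
python3 - <<'E'
from h import *
S=grab('side')
cv2.imwrite('pics/c10.png',cv2.resize(S['color'][100:280,310:470,::-1],None,fx=3.3,fy=3.3,interpolation=cv2.INTER_CUBIC))
E
```

```text
t 34.4 tcp [0.648 0.067 0.258] yaw -0.4 q7 0.061623878649808866 F [ 0.046  0.187 -5.962] w 0.0137 | units [0.008 0.003 4.341] turn 0.0
```

View pics/c10.png

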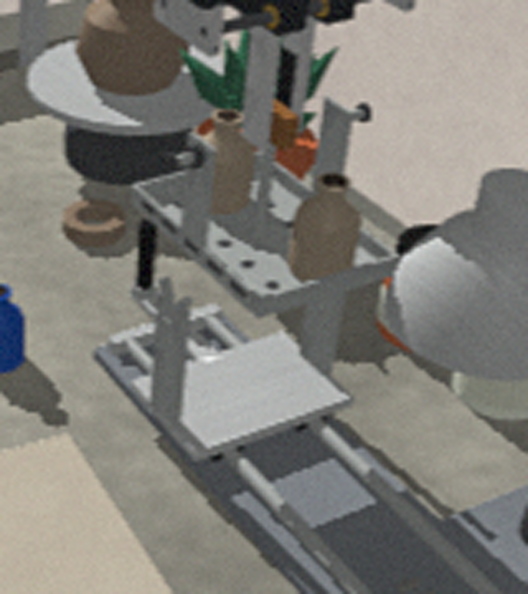

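The loaded tray is level above the forks, and both vases are upright. Next I lower it.

Call:
servo_tool:
  deltas: "0 0 0.2 0 0; 0 0 0.6 0 0; 0 0 1.1 0 0; 0 0 1.6 0 0; 0 0 2.1 0 0; 0 0 2.5 0 0; 0 0 2.8 0 0; 0 0 3.05 0 0; 0 0 3.25 0 0; 0 0 3.4 0 0; 0 0 3.5 0 0; 0 0 3.6 0 0"

```text
time_s: 35.95
tool_pos: [0.648, 0.0669, 0.15]
tcp_rot: [0.0, 1.0, -0.003, 0.0]
contact_force: [-0.3, 0.3, -6.8]
width: 0.0134
```

Call:
servo_tool:
  deltas: "0 0 0.08 0 0; 0 0 0.16 0 0; 0 0 0.24 0 0; 0 0 0.32 0 0; 0 0 0.4 0 0; 0 0 0.46 0 0; 0 0 0.5 0 0; 0 0 0.5 0 0"

```text
time_s: 36.95
tool_pos: [0.6479, 0.0669, 0.1349]
tcp_rot: [0.0, 1.0, -0.003, -0.0]
contact_force: [0.0, 0.3, -5.8]
width: 0.0141
```

Call:
servo_tool:
  deltas: "0 0 0.04 0 0; 0 0 0.08 0 0; 0 0 0.12 0 0; 0 0 0.16 0 0; 0 0 0.18 0 0; 0 0 0.18 0 0"

```text
time_s: 37.7
tool_pos: [0.6479, 0.0669, 0.1295]
tcp_rot: [0.0, 1.0, -0.003, -0.0]
contact_force: [0.3, 0.1, -5.2]
width: 0.0137
```

Call:
servo_tool:
  deltas: "0 0 0.03 0 0; 0 0 0.05 0 0; 0 0 0.07 0 0; 0 0 0.07 0 0"

```text
time_s: 38.2
tool_pos: [0.6479, 0.0669, 0.1274]
tcp_rot: [0.0, 1.0, -0.003, -0.0]
contact_force: [-0.8, 0.2, -6.3]
width: 0.0136
```

Call:
servo_tool:
  deltas: "0 0 0.03 0 0; 0 0 0.05 0 0; 0 0 0.07 0 0; 0 0 0.07 0 0"

```text
time_s: 38.7
tool_pos: [0.6481, 0.0669, 0.1267]
tcp_rot: [-0.0, 1.0, -0.003, 0.0]
contact_force: [-8.4, -0.5, 14.3]
width: 0.0137
```

Call:
servo_tool:
  deltas: "0 0 -0.03 0 0; 0 0 -0.03 0 0; 0 0 -0.03 0 0.06; 0 0 -0.03 0 0.2; 0 0 -0.03 0 0.2; 0 0 -0.03 0 0.4; 0 0 -0.03 0 0.4; 0 0 -0.03 0 0.4"

```text
time_s: 39.7
tool_pos: [0.6479, 0.0668, 0.1263]
tcp_rot: [0.0, 1.0, -0.003, 0.0]
contact_force: [-0.0, -0.2, 0.1]
width: 0.0375
```

```bash
python3 go.py .648 .0668 .23 -0.4
python3 - <<'E'
from h import *
S=grab('side')
cv2.imwrite('pics/c11.png',cv2.resize(S['color'][110:270,320:460,::-1],None,fx=3.5,fy=3.5,interpolation=cv2.INTER_CUBIC))
E
```

```text
t 39.7 tcp [0.648 0.067 0.126] yaw -0.4 q7 0.11969430925638677 F [-0.027 -0.178  0.141] w 0.0375 | units [ 0.002  0.002 -3.458] turn 0.0
```

View pics/c11.png

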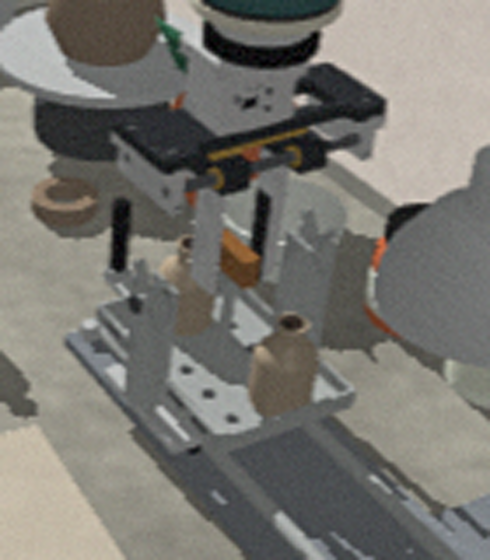

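The tray hangs in both forks, the jaws are open and clear, and both vases are upright. I rise and look at the post.

Call:
servo_tool:
  deltas: "0 0 -0.3 0 0.4; 0 0 -0.9 0 0.4; 0 0 -1.7 0 0.4; 0 0 -2.6 0 0.4; 0 0 -3.4 0 0.4; 0 -0.5 -3.5 0 0.4; 0 -1.4 -3.5 0 0.4; 0 -2.6 -3.5 0 0.4; 0 -3.8 -3.5 0 0.4; 0 -4.3 -3.5 0 0.4"

```text
time_s: 41.0
tool_pos: [0.6481, 0.199, 0.2307]
tcp_rot: [-0.0, 1.0, -0.002, -0.0]
contact_force: [-0.0, -0.7, 0.9]
width: 0.0377
```

```bash
python3 - <<'E'
from h import *
S=grab('side')
b,s,c=blob(S,(345,160,365,192),black); print('post side',b,s)
m=lambda z:onz(S,*b,z)
lo=c[c[:,1]>=c[:,1].max()-1].mean(0); hi=c[c[:,1]<=c[:,1].min()+1].mean(0)
print('mid at z.073',onz(S,*b,.073),'top at .108',onz(S,*hi,.106),'foot at .04',onz(S,*lo,.040),[proj(S,[.6488,.2205,z]) for z in(.038,.073,.108)],lo,hi)
# tray state: grip and vase tops
b,s,_=blob(S,(375,170,398,195),orange); print('grip',b,s,onz(S,*b,.148))
for X in([.656,.008,.127],[.6485,.119,.127]):
  q=proj(S,X);a,bb=q.astype(int); b,s,_=blob(S,(a-9,bb-7,a+10,bb+8),lambda h,s,v:v<60); print('vase',q,b,s,onz(S,*b,.127))
E
python3 go.py .6488 .2205 .067 -0.4
```

```text
post side [353.79775281 176.04494382] [ 7  7  5 20 89]
mid at z.073 [0.65469332 0.2266535  0.073     ] top at .108 [0.65172779 0.222069   0.106     ] foot at .04 [0.65482344 0.22530523 0.04      ] [array([352.54912778, 187.59597068]), array([353.14791433, 177.60801425]), array([353.76907244, 167.24689276])] [353.5        185.66666667] [354.33333333 167.33333333]
grip [386.73529412 183.59558824] [  5   6  14  16 136] [0.64712187 0.06363384 0.148     ]
vase [402.11795807 201.32492998] [402.64705882 202.47058824] [ 7  7  6  4 17] [0.65435371 0.00366069 0.127     ]
vase [374.15713277 179.46367888] [374.375 178.75 ] [8 6 4 3 8] [0.65086835 0.12155817 0.127     ]
t 41.05 tcp [0.648 0.2   0.231] yaw -0.19 q7 -0.12332938754603566 F [0.367 2.082 0.072] w 0.0377 | units [ 0.025 -0.684  5.457] turn 0.021
```

Call:
servo_tool:
  deltas: "0.04 -0.5 0 0 0.45; 0.04 -0.7 0.3 0.02 0.45; 0.04 -0.7 1.2 0.02 0.45; 0.04 -0.7 2.4 0.02 0.45; 0.04 -0.7 3.6 0.02 0.45; 0.04 -0.7 4.6 0.02 0.45; 0.04 -0.7 5.2 0.02 0.45; 0.04 -0.7 5.4 0.02 0.45; 0.04 -0.7 5.4 0.02 0.3; 0.04 -0.7 5.4 0.02 0.1; 0.04 -0.7 5.4 0.02 0; 0.04 -0.7 5.4 0.02 0"

```text
time_s: 42.55
tool_pos: [0.6518, 0.2169, 0.0703]
tcp_rot: [-0.0, 1.0, -0.005, 0.002]
contact_force: [9.4, 0.7, -3.5]
width: 0.0155
```

Call:
servo_tool:
  deltas: "0 0 0 0 0; 0 0 0 0 0; 0 0 0 0 0"

```text
time_s: 42.92
tool_pos: [0.6517, 0.2169, 0.0702]
tcp_rot: [-0.0, 1.0, -0.005, 0.002]
contact_force: [9.3, 0.9, -2.8]
width: 0.0152
```

```bash
python3 go.py .648 0 .067 -0.4
```

```text
t 42.925 tcp [0.652 0.217 0.07 ] yaw -0.61 q7 -0.08933637614631076 F [ 9.343  0.882 -2.849] w 0.0152 | units [-0.049  7.232  0.104] turn -0.021
```

Post gripped (width 15 mm). I relieve the side force and draw the carriage gently.

Call:
servo_tool:
  deltas: "0.06 0.03 0 0 0; 0.08 0.1 0 0 0; 0.08 0.22 0 0 0; 0.08 0.4 0 0 0; 0.08 0.64 0 0 0; 0.08 0.94 0 0 0; 0.08 1.28 0 0 0; 0.08 1.66 0 0 0; 0.08 2.04 0 0 0; 0.08 2.42 0 0 0; 0.08 2.8 0 0 0; 0.08 3.18 0 0 0"

```text
time_s: 44.42
tool_pos: [0.6508, 0.1217, 0.0701]
tcp_rot: [-0.001, 1.0, -0.005, -0.001]
contact_force: [-10.3, 2.5, 13.4]
width: 0.0155
```

Call:
servo_tool:
  deltas: "0 0.38 0 0 0; 0 0.76 0 0 0; 0 1.14 0 0 0; 0 1.52 0 0 0; 0 1.9 0 0 0; 0 2.28 0 0 0; 0 2.64 0 0 0; 0 2.96 0 0 0; 0 3.24 0 0 0; 0 3.46 0 0 0; 0 3.6 0 0 0; 0 3.68 0 0 0"

```text
time_s: 45.92
tool_pos: [0.6495, 0.0109, 0.0701]
tcp_rot: [-0.0, 1.0, -0.005, -0.001]
contact_force: [-11.7, 0.7, 14.0]
width: 0.0156
```

Call:
servo_tool:
  deltas: "-0.03 0.08 0 0 0; -0.05 0.2 0 0 0; -0.05 0.32 0 0 0; -0.05 0.42 0 0 0; -0.05 0.47 0 0 0; -0.05 0.47 0 0 0; -0.05 0.47 0 0 0"

```text
time_s: 46.8
tool_pos: [0.6493, -0.0034, 0.0701]
tcp_rot: [0.0, 1.0, -0.005, 0.001]
contact_force: [0.3, -0.9, 6.2]
width: 0.0153
```

```bash
python3 go.py .648 -.0031 .067 -0.4
python3 - <<'E'
from h import *
S=grab('side');b,s,c=blob(S,(370,215,470,290),orange); print('grip',b,s,onz(S,*b,.148))
E
```

```text
t 46.8 tcp [ 0.649 -0.003  0.07 ] yaw -0.61 q7 0.24720324844206246 F [ 0.26  -0.936  6.21 ] w 0.0153 | units [-0.045 -0.008  0.105] turn -0.021
grip [446.29951691 236.66666667] [ 67  12  19  21 207] [ 0.64461467 -0.15626664  0.148     ]
```

Call:
servo_tool:
  deltas: "0 0 0 0 0; 0 0 0 0 0.15; 0 0 0 0 0.3; 0 0 0 0 0.45; 0 0 0 0 0.45; 0 0 0 0 0.45; 0 0 -0.3 0 0.45; 0 0 -1.0 0 0.45; 0 0 -2.0 0 0.45; 0 -0.5 -3.2 0 0.45; 0 -1.5 -4.4 0 0.45; 0 -2.5 -5.0 0 0.45"

```text
time_s: 48.35
tool_pos: [0.6502, 0.0725, 0.2232]
tcp_rot: [-0.0, 1.0, -0.006, 0.002]
contact_force: [-0.3, 0.2, -0.5]
width: 0.0419
```

```bash
python3 go.py .4955 .421 .2 0
python3 - <<'E'
from h import *
S=grab('side');T=grab('top')
b,s,c=blob(S,(430,215,470,260),orange); print('grip',b,s,onz(S,*b,.148))
b,s,c=blob(S,(395,195,445,240),black); print('post',b,s,onz(S,*b,.073))
cv2.imwrite('pics/c12.png',cv2.resize(S['color'][180:330,380:540,::-1],None,fx=3.5,fy=3.5,interpolation=cv2.INTER_CUBIC))
dt,s1,c1=blob(T,(170,175,215,215),black); print('dial',dt,s1,onz(T,*dt,.085))
ds,s2,c2=blob(S,(265,145,290,168),black);print(ds,s2)
E
```

```text
t 48.35 tcp [0.65  0.073 0.223] yaw -0.64 q7 0.05504386961259763 F [-0.308  0.223 -0.528] w 0.0419 | units [ -5.289 -11.558   0.762] turn -0.064
grip [446.21359223 236.68932039] [  7  12  19  21 206] [ 0.64440673 -0.15623904  0.148     ]
post [398.9375     220.25892857] [  1  14   7  23 112] [0.65086302 0.00312425 0.073     ]
dial [195. 191.] [25 16  1  1  1] [0.50223429 0.41056526 0.085     ]
[277.09815951 156.24539877] [  6   5  13  14 163]
```

View pics/c12.png

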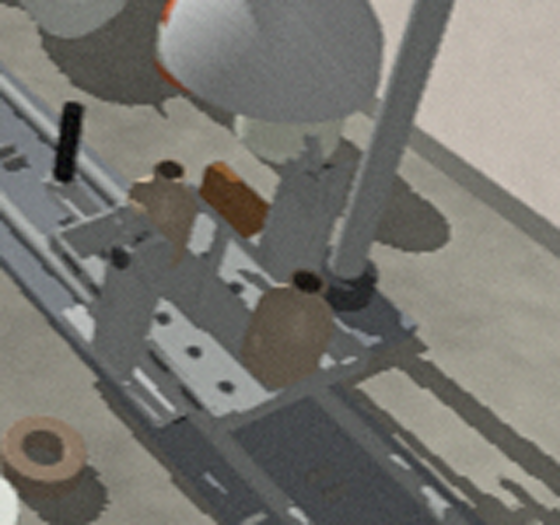

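The carriage now stands at about 0.220, the tray hangs level, and both vases are upright. On to the dial.

```bash
python3 - <<'E'
from h import *
T=grab('top');S=grab('side')
c=[onz(T,160+(u+.5)/10-.5,165+(v+.5)/10-.5,.062) for u,v in((172,80),(555,140),(480,522),(90,460))]
print('screws',np.array(c)[:,:2],'centre',np.mean(c,0))
p=[onz(T,160+(u+.5)/10-.5,165+(v+.5)/10-.5,.101) for u,v in((280,285),(225,335))]; d=p[1]-p[0]; print('pointer',p,np.degrees(np.arctan2(d[1],d[0])))
m=np.mean(c,0)
for n,(u,v) in dict(off=(292,432),m2=(215,398),m5=(183,275),m8=(265,175)).items():
  q=onz(T,160+(u+.5)/10-.5,165+(v+.5)/10-.5,.062)-m; print(n,np.degrees(np.arctan2(q[1],q[0])),np.hypot(*q[:2]))
b,s,_=blob(S,(265,145,290,168),black); print('side',b,onz(S,*b,.085),'pred',proj(S,[m[0],m[1],.085]))
bt,st,_=blob(T,(170,175,215,215),lambda h,s,v:v<70); print(bt,st,'pred',proj(T,[m[0],m[1],.09]))
E
python3 go.py .496 .423 .2 42
```

```text
screws [[0.55728829 0.46839591]
 [0.54146547 0.36377591]
 [0.43655027 0.37952749]
 [0.45259591 0.48465876]] centre [0.49697499 0.42408952 0.062     ]
pointer [array([0.49359102, 0.42565392, 0.101     ]), array([0.48018581, 0.4393065 , 0.101     ])] 134.47620012231033
off 169.24264654904923 0.03702124794572487
m2 134.2103873419407 0.03909949047164405
m5 80.6140431052667 0.038939861879020224
m8 27.472533830826222 0.038465325153680244
side [277.09815951 156.24539877] [0.49336464 0.4131292  0.085     ] pred [276.82356429 154.35536093]
[192.37984496 194.28682171] [ 15  12  14  14 129] pred [189.3037561  192.55930599]
t 48.55 tcp [0.65  0.072 0.221] yaw -0.56 q7 0.05767532403194649 F [-0.403 -1.088 -0.154] w 0.0424 | units [ -5.237 -11.648   0.679] turn -4.256
```

The pointer is at 134.5° and mark 2 at 134.2°; mark 5 is at 80.6°. The pointer tip is 22.7 mm from the box centre (0.497, 0.424), as it should be for half of a 46 mm bar. So the jaws go to yaw 44.5° and then turn +54°.

Call:
servo_tool:
  deltas: "-0.2 -0.5 0 -0.3 0.45; -0.7 -1.6 0 -1.0 0.45; -1.4 -3.1 0 -1.8 0.45; -2.1 -4.7 0 -2.6 0.45; -2.8 -6.3 0 -3.4 0.45; -3.5 -7.9 0 -4.1 0.45; -4.2 -9.4 0 -4.5 0.45; -4.8 -10.7 0 -4.5 0.45; -5.1 -11.4 0 -4.5 0.45; -5.22 -11.65 0.3 -4.5 0.45; -5.22 -11.65 1.3 -4.5 0.45; -5.22 -11.65 2.3 -4.5 0.45"

```text
time_s: 50.05
tool_pos: [0.4975, 0.4213, 0.149]
tcp_rot: [0.0, 0.926, 0.377, 0.0]
contact_force: [0.5, -0.2, -0.4]
width: 0.0425
```

```bash
python3 go.py .4966 .4237 .075 44.5;python3 - <<'E'
from h import *
S=grab('side');T=grab('top')
a=cv2.resize(S['color'][95:195,225:325,::-1],None,fx=5,fy=5,interpolation=cv2.INTER_CUBIC)
cv2.imwrite('pics/c13.png',a)
E
```

```text
t 50.05 tcp [0.497 0.421 0.149] yaw 44.32 q7 0.16126870491358064 F [ 0.455 -0.176 -0.4  ] w 0.0425 | units [ 0.035 -0.081  2.465] turn -0.018
```

View pics/c13.png

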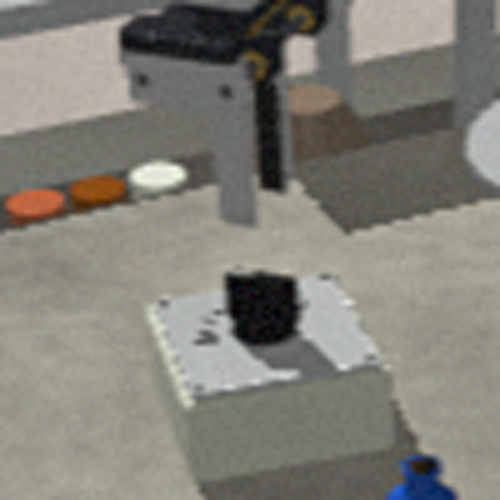

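The jaws are above the dial bar (crop (262,305)), one finger on each side. I descend and grip.

Call:
servo_tool:
  deltas: "0.03 -0.08 0.6 -0.02 0.45; 0.03 -0.08 1.3 -0.02 0.45; 0.03 -0.08 1.9 -0.02 0.45; 0.03 -0.08 2.3 -0.02 0.45; 0.03 -0.08 2.45 -0.02 0.45; 0.03 -0.08 2.45 -0.02 0.45; 0.03 -0.08 2.45 -0.02 0.25; 0.03 -0.08 2.45 -0.02 0.1; 0.03 -0.08 2.45 -0.02 0; 0.03 -0.08 2.45 -0.02 0; 0.03 -0.08 2.45 -0.02 0; 0.03 -0.08 2.45 -0.02 0"

```text
time_s: 51.65
tool_pos: [0.4965, 0.4264, 0.0772]
tcp_rot: [-0.0, 0.925, 0.38, 0.001]
contact_force: [7.1, 5.7, -3.3]
width: 0.0136
```

```bash
python3 go.py .4966 .4237 .075 -9.4; python3 -c "
from h import *
print(telemetry.get_obs()['torque'])"
```

```text
t 51.65 tcp [0.497 0.426 0.077] yaw 44.62 q7 0.180444994567921 F [ 7.062  5.702 -3.307] w 0.0136 | units [-0.061  0.065  0.072] turn 5.402
[ 1.24917583 -1.43118045  0.02336839]
```

Call:
servo_tool:
  deltas: "0.06 0 0 0 0; 0.06 0 0 0.3 0; 0.06 0 0 0.8 0; 0.06 0 0 1.4 0; 0.06 0 0 2.0 0; 0.06 0 0 2.6 0; 0.06 0 0 3.2 0; 0.06 0 0 3.8 0; 0.06 0 0 4.4 0; 0.06 0 0 5.0 0; 0.06 0 0 5.3 0; 0.06 0 0 5.45 0"

```text
time_s: 53.15
tool_pos: [0.4978, 0.4268, 0.0772]
tcp_rot: [-0.0, 0.996, -0.087, 0.001]
contact_force: [5.0, 0.4, -0.9]
width: 0.014
```

Call:
servo_tool:
  deltas: "0 0 0 0 0; 0 0 0 0 0"

```text
time_s: 53.4
tool_pos: [0.4978, 0.4268, 0.0772]
tcp_rot: [-0.0, 0.996, -0.086, 0.001]
contact_force: [5.4, 1.5, -0.3]
width: 0.0138
```

```bash
python3 go.py .4966 .4237 .075 -9.4; python3 -c "
from h import *
print(telemetry.get_obs()['torque'])"
```

```text
t 53.4 tcp [0.498 0.427 0.077] yaw -9.9 q7 -0.636386438376482 F [ 5.412  1.507 -0.338] w 0.0138 | units [-0.02   0.11   0.072] turn -0.05
[ 0.26649952 -1.1216597   0.152069  ]
```

Call:
servo_tool:
  deltas: "0 0 0 -0.05 0; 0 0 0 -0.05 0.2; 0 0 0 -0.05 0.4; 0 0 0 -0.05 0.45; 0 0 0 -0.05 0.45; 0 0 0 -0.05 0.45; 0 0 -0.5 -0.05 0.45; 0 0 -1.5 -0.05 0.45; 0 0 -3.0 -0.05 0.45; 0 0 -4.5 -0.05 0.45; 0 -1.5 -5.0 0 0.45; 0 -3.0 -5.0 0 0.45"

```text
time_s: 54.9
tool_pos: [0.513, 0.5169, 0.2303]
tcp_rot: [-0.002, 0.996, -0.087, 0.001]
contact_force: [-0.4, 0.0, 0.0]
width: 0.042
```

Run:
```python
from h import *
o=telemetry.get_obs(); print(o['tool_pos'],o['contact_force'],o['width'])
T=grab('top','t_end.png');S=grab('side','s_end.png')
a=cv2.resize(T['color'][165:225,160:225,::-1],None,fx=6,fy=6,interpolation=cv2.INTER_CUBIC)
b=cv2.resize(S['color'][190:320,380:500,::-1],None,fx=3,fy=3,interpolation=cv2.INTER_CUBIC)
c=np.zeros((400,790,3),np.uint8); c[:360,:390]=a; c[:390,395:755]=b; cv2.imwrite('pics/c14.png',c)
b,s,_=blob(S,(430,215,470,260),orange); print('grip',b,s)
b,s,_=blob(S,(395,195,445,240),black); print('post',b,s)
```

```text
[0.51299285 0.51686718 0.23029656] [-0.43396898  0.02643859  0.02310329] 0.042017051879667075
grip [446.35545024 236.507109  ] [  7  12  19  21 211]
post [398.89473684 220.04385965] [  1  14   7  23 114]
```

View pics/c14.png

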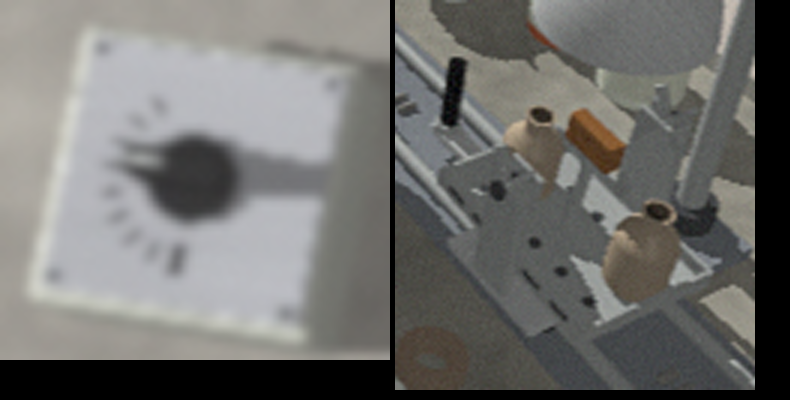

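The pointer line now reads an image angle of 190.1°, and mark 5 is at 190.05°. The tray and post pixels are unchanged, both vases are upright, and the robot is clear of everything.

```bash
python3 -c "
from cell import order
print(order.hand_in())"
```

```text
the job is handed in; nothing more can be done
None
```

I finished the job and handed it in at about 55 s of the 210 s allowed. No verdict came back, so what follows is what my own checks showed.

- **Tray and vases:** I lifted the tray off its forks and stood it on the bat. Only two clay vases were there; I stood one on each side of the handle and hung the tray back in both forks. The blue look-alikes were not handled.
- **Carriage:** I drew it to the click stop under the lamp. The tool moved 220.3 mm, and the camera showed the tray grip moving 219.9 mm, against a target of 220 mm.
- **Dial:** I turned it from the second mark to the fifth. In the last picture the pointer is at 190.1° and mark 5 is at 190.05°.
- **Final state:** the tray looked level and still, with its grip at the same pixels in the last three looks. Both vases were upright, and the gripper was open and clear with no measurable contact force.

- **Vase moved:** vase1 was found about 1 cm from where I had stood it, at tray x ≈ +12, y ≈ -58 mm, with vase0 at y ≈ +53 mm. I left it, since it was inside the limits and the load was close to balanced.
- **Height estimate off:** my first figure for the tray grip was about 5 mm low. I met it on touchdown on the bat, which peaked at about 38 N on the wrist.
- **Dial measurement:** the dark patch around the dial disagreed with the box centre by several mm. It included shadow and the dial's foot, so I used the box centre, which matched the pointer and the marks.
- **Ring and jar:** I did not measure the clay ring or the jar at the end; no move went near them.

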